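# Check the photometer is dead and present its filter plate

## Robot

A 6-joint arm with a two-finger parallel gripper is mounted at the origin on the work surface. World frame = base frame: x ahead of the robot, y to its left, z up, the work surface at z = 0. Lengths are in m, angles in rad, forces in N, time in s.
With the tool pointing down it reaches from about 0.425 to 0.95 m from the base axis. Payload 14.7 kg.
Tool frame: the origin (TCP) lies on the mounting face of the last link; the fingertips stand 173 mm ahead of it and the grasp point (between the pads) lies 155 mm ahead of it (pinch_z is the distance from the TCP to the grasp point, in m); z points along the fingers, y is the line along which they close (so a half turn about z gives the same grasp; the last joint's range is limited). The gripper opens to 85 mm and grips with 20 to 120 N. Pads are 22 mm wide; open, the fingers measure 114 mm over their backs; the gripper's body (76 mm by 85 mm) begins 54 mm behind the grasp point. The pads swing forward as they close: fully open they stand 13 mm farther back than shut.
Start: joints at [1.111, 0.48, 1.596, -0, 1.065, -0.047], TCP at [0.261, 0.595, 0.405] pointing down, gripper open.
Joint ranges: [-2.75, 2.75], [-0.82, 2.05], [0.23, 2.67], [-1.56, 4.7], [0.09, 2.69], [-2.92, 2.92]. Speed limits (rad/s): [1.89, 1.89, 2.39, 3.01, 3.01, 3.01].

## Interface

Orientations are given as a unit quaternion [x, y, z, w].
In Python, from station import sense, read_camera, get_calibration, hand_in, pinch_z gives the robot as it stands.
- The arm moves only by the shell command python3 -m crank 'ROWS'. ROWS is text: rows parted by semicolons, each of 5 numbers parted by spaces: the shift along the tool's x, y, z in cm, then the turn about the tool's z in rad, then the opening, from 0 (shut) to 1 (fully open). In form: dx dy dz turn jaw; .... A call has 1 to 10 rows; each row is the pose to reach, as a shift and turn from the pose commanded when the call began, along the tool's axes at that moment; what a row does not reach only later rows make up. A row lasts 1/8 s, in which the tool goes at most 62.5 mm and 10.7 degrees, less where a joint would pass 70% of its speed; a pose out of reach is approached as far as the arm can. A call with a gripper value outside its range is refused whole. The fingers move at their own pace and stop on an object; the grip force is fixed at half the most. Time passes only in rows, so rows that repeat a pose let the fingers close. It gives the time, the measured TCP pose, the force, the opening and the grip force at its end, in the units of the state.
- sense(): the state, without advancing time (a new reading comes with each control period).
- read_camera(name): name is "scene" or "top"; returns the picture (420x560x3 uint8, red, green, blue); there is no depth.
- get_calibration(name): a dict with "fx", "fy", "cx", "cy" (pixels), "k1" (the pictures are not rectified: a ray, as slopes to the right and down, at radius r is drawn at 1 + k1 r^2 times it, then the intrinsics apply), "T" (4x4, takes a point from camera to world coordinates). Camera axes: x right, y down, z forward; pixel columns grow to the right and rows downward; lengths in m; the calibration is good to about 2 mm. A picture is of the moment at which its call begins. get_calibration takes no time and is no camera call.
- hand_in(): hands the job in; it is judged then, once.
The state is a dict: "clock": time; "joint_pos": joint angles; "qd": joint speeds; "tau": joint torques, N m; "position": TCP position; "tool_rot": TCP orientation; "ft_force": force on the tool from outside, world axes, zero at the start; "moment": the same for the moment, N m; "grip_width": finger opening in m; "finger_force": force on a finger pad.
Only numpy, scipy, OpenCV 4.12 (cv2) and the standard library are available. Lean on these libraries where they do the work, as an engineer would, in place of code of your own. Each camera call takes 0.05 s, during which the arm holds its last target. There are 200 camera calls.

## Task

Take the tester pen from its stand, touch its tip to the front test stud and then to the rear one on top of the photometer, and stand the pen back in its stand. Then lift the bay cover fully up so that it stays open, draw the filter plate straight up out of its slot, and finish holding it still and upright with the window facing the viewing screen square on, centred in front of it about 80 mm away: keep holding it, do not put it down. Leave the bottle, jar and mouse alone.

Things in the scene. Friction and masses are not known exactly. Their poses are not given: they have to be found in the camera images.
- analyser: Photometer, white box 220 (x) x 230 (y) x 120 mm high, fixed. Origin: centre of its underside; front looks to its own -x (to the robot), z up. Open bay under the cover: 119 (x) x 140 (y) mm inside, centred at x -45, y -30 mm, floor 75 mm and wall tops 120 mm above the bench. A slot 54 (x) x 10 (y) x 45 mm deep in that floor, centred at x -50, y -30 mm, holds the plate.
- test_front (a point): Front test stud: steel disc 14 mm across, standing 4 mm above the top of the photometer, left of the cover, nearer the photometer's front. The point is the centre of its top, 124 mm above the bench.
- test_rear (a point): Rear test stud, the same, 90 mm behind the front one.
- flap (a joint): Bay cover: flat white flap 125 long, 150 wide, 6 thick (mm), 0.2 kg, hinged along its far edge. Value is its angle in rad: 0 shut, 1.57 upright, 1.85 at most; starts at 0 to 0.12. The stiff hinge (0.28 N m friction) keeps it at any angle; lifting at the bar takes about 3 N.
- flap_hinge (a point): Middle of the cover's hinge line, which runs along the photometer's y axis, 120 mm above the bench.
- flap_bar (a point): Middle of the cover's grab bar: level round steel bar 10 mm thick, 90 long, parallel to the hinge and 170 mm from it, 45 mm in front of the cover's edge and the photometer's front face, on an arm at each end; free air below and 40 mm of gap behind. It swings up and away in an arc about the hinge and can turn between gripping fingers. y along the bar.
- plate_center (a point): Filter plate, hidden until the cover is open: aluminium frame 50 (x) x 6 (y) x 60 mm high with a glass window, on top a white grip tab 24 (x) x 10 (y) x 25 mm; 60 g, 85 mm high in all. Stands loose in the slot, its top 40 mm above the bay floor. Point: centre of the whole plate, 42.5 mm above its lower edge; z up, y across its thickness (where the window looks).
- plate_tab (a point): Centre of the plate's grip tab, 72 mm above the plate's lower edge, 29.5 mm above its centre; axes as the plate. Grip it across its 10 mm thickness (plate y).
- plate: The filter plate itself; origin at the centre of its lower edge, axes as above.
- pen: Tester pen: round white handle 16 mm across with a conical steel tip 20 mm long ending 6 mm across, 135 mm long, 50 g; starts upright, tip down, loose in the stand. Origin at the tip.
- pen_tip (a point): The very tip of the pen; z runs from the tip up along the pen.
- pen_grip (a point): On the pen's axis 95 mm above its tip: a good place to hold it.
- stand: Pen stand, grey block 60 x 60 x 67 high (mm), fixed, with an upright round hole 23 mm across in the middle of its top, 55 deep. Origin: centre of its underside.
- stand_floor (a point): Centre of the floor of the stand's hole, 12 mm above the bench, where the pen's tip rests.
- screen: Viewing screen: upright grey panel 170 wide, 18 thick, its top 170 mm above the bench, with a pale face, fixed. Origin: on the bench below the middle of its face; the face looks to its own -x; y is across it, z up.
- screen_center (a point): Centre of the pale face, 100 mm above the bench; axes as the screen.
- reagent_bottle: Amber bottle with a cap, 84 mm across, 190 high. Origin: centre of its underside. Leave alone.
- sample_jar: Small glass jar, 54 mm across, 65 high. Origin: centre of its underside. Leave alone.
- mouse: Grey computer mouse 100 x 58 x 24 mm high. Origin: centre of its underside. Leave alone.
There are look-alikes about, which are no part of the job. Leave any green or yellow look-alike of the stand alone.

How it is judged:
By the outcome, as a careful person would: the job done as asked, in the order asked, and still so for the second after the job is handed in, while the arm keeps its last pose, push and grip.
It also fails if it takes over 69 s, if anything falls off the work surface, if the arm or the gripper's body presses on something with over 40 N, if the wrist force passes 120 N, or if a joint passes its speed limit or range.

## Working session

There is one attempt and no reset: what is moved stays moved. The work goes in short steps, Python scripts to look and compute and a shell command to move; the robot and the scene stay as the last step left them, time stands still between calls to the robot, and variables do not carry over. Pictures are saved under pics/ and viewed, at most 10 in all, crops included, and the job is handed in when it is done.

```bash
mkdir -p pics; ls; python3 - <<'E'
from station import *
import cv2,numpy as np
for n in("scene","top"):
    im=read_camera(n);cv2.imwrite(f"pics/{n}0.png",cv2.cvtColor(im,cv2.COLOR_RGB2BGR))
    c=get_calibration(n);print({k:(np.round(v,4).tolist()) for k,v in c.items()})
print(sense(),pinch_z)
E
```

```text
pics
{'fx': 522.2369, 'fy': 522.2369, 'cx': 288.5252, 'cy': 210.8696, 'k1': -0.0216, 'T': [[-0.8966, 0.2612, -0.3577, 0.9596], [0.4423, 0.5703, -0.6922, 0.8474], [0.0232, -0.7788, -0.6268, 0.8401], [0.0, 0.0, 0.0, 1.0]]}
{'fx': 475.8168, 'fy': 475.8168, 'cx': 274.6934, 'cy': 202.6373, 'k1': -0.0492, 'T': [[0.0452, -0.974, 0.2221, 0.2774], [-0.999, -0.0445, 0.0081, 0.0086], [0.002, -0.2222, -0.975, 1.2298], [0.0, 0.0, 0.0, 1.0]]}
{'clock': 0.1, 'joint_pos': array([ 1.11138610e+00,  4.80807616e-01,  1.59680018e+00, -7.72388171e-06,
        1.06509911e+00, -4.65600558e-02]), 'qd': array([-0.00083074, -0.00099645, -0.00177866,  0.00100284,  0.00101497,
        0.00027766]), 'tau': array([ 1.06890777e-03, -9.52260804e+01, -4.31040931e+01, -5.84761415e-05,
        5.23164956e-03,  1.83246220e-05]), 'position': array([0.26067545, 0.5952506 , 0.40411546]), 'tool_rot': array([ 2.04960335e-01,  9.78770121e-01, -5.40238009e-04, -1.36175992e-04]), 'ft_force': array([-0.54745917,  0.03310185,  0.92387477]), 'moment': array([ 0.04327918, -0.02357907,  0.02657325]), 'finger_force': 0.0, 'grip_width': 0.08526495383900418} 0.1547
```

View pics/scene0.png

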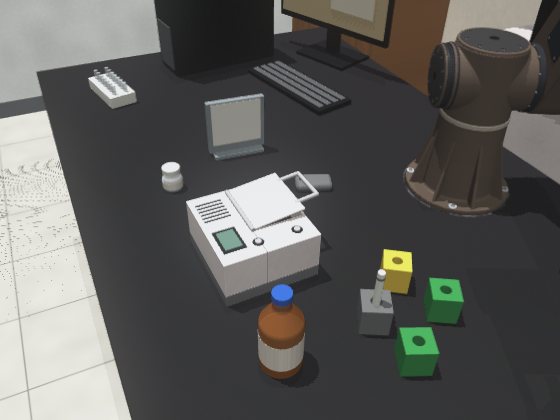

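View pics/top0.png

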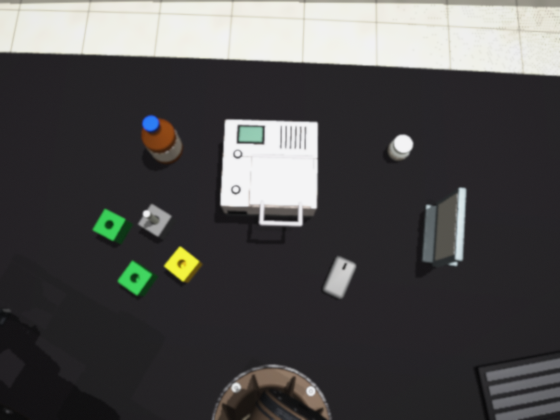

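Candidates for the stand: grey at top (154,221)/scene (376,312), holding the white pen; yellow at top (182,264); greens at top (110,226) and (135,279). I choose the grey one. The analyser is at top (270,168), with its bar at (281,222). The screen is at top (450,228). Next, close crops.

```bash
cat > h.py <<'E'
from station import *
import cv2,numpy as np
from scipy.optimize import least_squares
from scipy.spatial.transform import Rotation as R
def project(n,P):
    c=get_calibration(n);T=np.array(c["T"]);p=(np.atleast_2d(P)-T[:3,3])@T[:3,:3]
    s=p[:,:2]/p[:,2:];s=s*(1+c["k1"]*(s**2).sum(1,keepdims=True))
    return s*[c["fx"],c["fy"]]+[c["cx"],c["cy"]]
def loc(pose,P):  # pose x,y,yaw
    P=np.atleast_2d(P).astype(float);return R.from_euler('z',pose[2]).apply(P)+[pose[0],pose[1],0]
def tri(uv): # {"scene":(u,v),"top":..}
    f=lambda X:np.concatenate([(project(n,X)[0]-uv[n]) for n in uv])
    r=least_squares(f,[.6,0,.1]);return r.x,r.fun
def fitpose(obs,x0): # obs list of (cam,localpt,uv)
    f=lambda q:np.concatenate([project(n,loc(q,p))[0]-uv for n,p,uv in obs])
    r=least_squares(f,x0,loss='soft_l1');return r.x,r.fun.reshape(-1,2)
def crop(n,box,k,name,im=None):
    im=read_camera(n) if im is None else im
    x0,y0,x1,y1=box
    o=cv2.resize(cv2.cvtColor(im,cv2.COLOR_RGB2BGR)[y0:y1,x0:x1],None,fx=k,fy=k,interpolation=cv2.INTER_CUBIC)
    cv2.imwrite("pics/"+name,o)
E
python3 - <<'E'
from h import *
crop("top",(90,105,330,295),3,"t1.png")
crop("scene",(180,165,440,345),3,"s1.png")
E
```

```text
(no output)
```

View pics/t1.png

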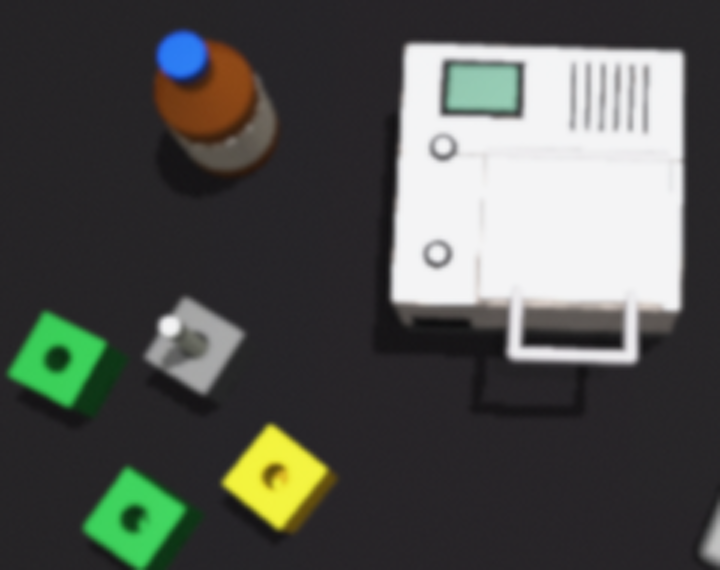

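View pics/s1.png

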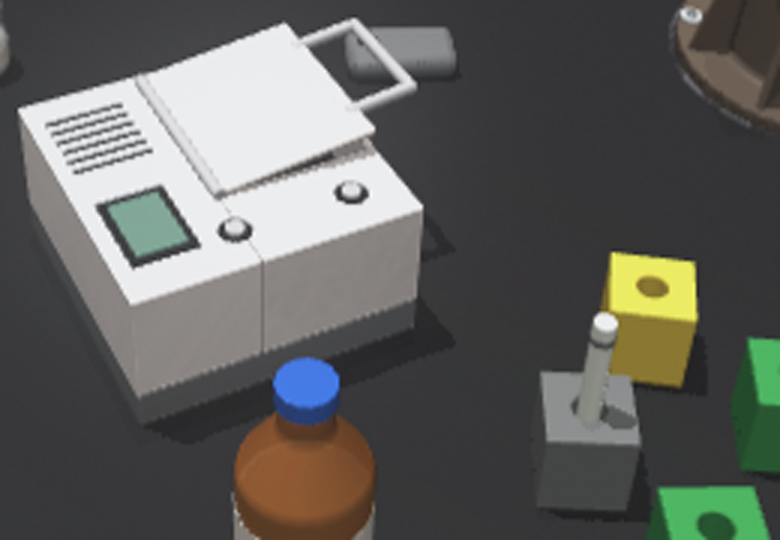

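```bash
cat > m1.py <<'E'
from h import *
t=lambda x,y:(90+(x+.5)/3-.5,105+(y+.5)/3-.5)
s=lambda x,y:(180+(x+.5)/3-.5,165+(y+.5)/3-.5)
fs,e1=tri({"top":t(437,253),"scene":s(351,189)});rs,e2=tri({"top":t(443,147),"scene":s(236,227)})
print("studs",fs,e1.round(1),rs,e2.round(1))
A=[("top",(.11,.115,.12),t(405,43)),("top",(.11,-.115,.12),t(684,52)),("top",(-.11,.115,.12),t(392,303)),("top",(-.11,-.115,.12),t(681,310)),
("scene",(.11,-.115,.12),s(20,108)),("scene",(.11,.115,.12),s(133,303)),("scene",(-.11,.115,.12),s(422,207))]
a,e=fitpose(A,[.6,0,0]);print("an",a,e.round(1).tolist())
print("stud local",[R.from_euler('z',-a[2]).apply(p-[a[0],a[1],0]).round(4) for p in(fs,rs)])
bl,e1=tri({"top":t(514,355),"scene":s(410,85)});br,e2=tri({"top":t(632,357),"scene":s(354,23)})
print("bar",bl,e1.round(1),br,e2.round(1),"local",[R.from_euler('z',-a[2]).apply(p-[a[0],a[1],0]).round(4) for p in(bl,br)])
h=.03
S=[("top",(h,h,.067),t(186,297)),("top",(h,-h,.067),t(245,334)),("top",(-h,-h,.067),t(205,395)),("top",(-h,h,.067),t(145,357))]
st,e=fitpose(S,[.6,.3,-.6]);print("stand top",st,e.round(1).tolist())
S4=[s(540,373),s(632,376),s(638,443),s(543,440)]
best=min((fitpose(S+[("scene",c[1],S4[i]) for i,c in enumerate(np.roll(np.array([(0,x,0) for x in range(4)]),0,0)) ] ,st) for _ in []),default=None)
W=loc(st,[p for _,p,_ in S]);P=project("scene",W)
m=[int(np.argmin(np.linalg.norm(P-np.array(q),axis=1))) for q in S4];print(m)
st,e=fitpose(S+[("scene",S[k][1],q) for k,q in zip(m,S4)],st);print("stand",st,e.round(1).tolist())
pt,e=tri({"top":t(168,327),"scene":s(605,319)});print("pentop",pt,e.round(1))
E
python3 m1.py
```

```text
studs [0.55928019 0.11344744 0.1227327 ] [ 0.2 -0.2  0.2  0.1] [0.64841799 0.11469668 0.12170808] [ 0. -0.  0.  0.]
an [0.62966061 0.03463923 0.0161913 ] [[0.3, 0.2], [-0.5, -0.2], [-0.2, -0.4], [-0.3, 0.0], [-0.7, -0.6], [-0.3, -0.2], [1.6, -0.6]]
stud local [array([-0.0691,  0.0799,  0.1227]), array([0.0201, 0.0797, 0.1217])]
bar [0.47610426 0.04654221 0.14232253] [ 0.3 -0.4  0.5  0.1] [ 0.47779158 -0.04407621  0.14194817] [-0.  0. -0. -0.] local [array([-0.1533,  0.0144,  0.1423]), array([-0.1531, -0.0762,  0.1419])]
stand top [ 0.48458345  0.31498492 -0.50272651] [[0.0, 0.0], [0.1, -0.1], [-0.2, -0.1], [0.1, 0.1]]
[1, 2, 3, 0]
stand [ 0.48568763  0.31519812 -0.51235847] [[0.2, -0.4], [0.0, -0.3], [-0.4, -0.5], [-0.0, -0.5], [0.3, -1.1], [-0.4, -0.5], [0.6, 0.4], [0.9, -0.3]]
pentop [0.48517034 0.31546721 0.14736247] [ 0.5 -0.5  0.6  0.1]
```

```bash
cat >> h.py <<'E'
def go(p,yaw=None):
    """shift (cm) and turn to bring grasp point to p, tool y to heading yaw (mod pi)"""
    s=sense();r=R.from_quat(s["tool_rot"]);M=r.as_matrix()
    g=s["position"]+M[:,2]*pinch_z
    d=M.T@(np.array(p)-np.asarray(g))*100
    y=np.arctan2(M[1,1],M[0,1]);t=0 if yaw is None else -((yaw-y+np.pi/2)%np.pi-np.pi/2)
    print("shift",d.round(2),"turn",round(t,3),"| grasp",g.round(4),"yaw",round(y,3),"z",M[:,2].round(4),"F",s["ft_force"].round(1),"w",round(s["grip_width"],4),"ff",round(s["finger_force"],1),"j6",s["joint_pos"][[0,5]].round(2),"t",round(s["clock"],2))
E
python3 -c "
from h import *
go((.485,.315,.24),1.587);go((.485,.315,.107),1.587)"
```

```text
shift [-31.79 -16.66   0.97] turn -0.429 | grasp [0.2607 0.5952 0.2496] yaw 1.158 z [-3.e-04 -7.e-04 -1.e+00] F [-0.5 -0.1  0.2] w 0.0856 ff 0.0 j6 [ 1.11 -0.05] t 0.2
shift [-31.79 -16.65  14.27] turn -0.429 | grasp [0.2607 0.5952 0.2496] yaw 1.158 z [-3.e-04 -7.e-04 -1.e+00] F [-0.5 -0.1  0.2] w 0.0856 ff 0.0 j6 [ 1.11 -0.05] t 0.2
```

```bash
python3 -m crank '-5 -2.6 0 -0.1 0.6; -10 -5.2 0 -0.2 0.6; -15.5 -8 0 -0.3 0.6; -21 -11 0 -0.43 0.6; -26.5 -14 0 -0.43 0.6; -31.8 -16.7 0.5 -0.43 0.6; -31.8 -16.7 1 -0.43 0.6; -31.8 -16.7 1 -0.43 0.6; -31.8 -16.7 1 -0.43 0.6;-31.8 -16.7 1 -0.43 0.6'; python3 -c "
from h import *
go((.485,.315,.107),1.587)
crop('top',(90,155,250,275),5,'t2.png')"
```

```text
clock: 1.45
position: [0.4844, 0.3158, 0.3949]
tool_rot: [-0.009, 1.0, 0.0, 0.0]
ft_force: [0.5, 0.4, 0.6]
grip_width: 0.0513
finger_force: 0.0
shift [-0.05 -0.09 13.32] turn 0.003 | grasp [0.4845 0.3158 0.2402] yaw 1.59 z [ 2.e-04  2.e-04 -1.e+00] F [0.5 0.4 0.6] w 0.0513 ff 0.0 j6 [ 0.53 -1.06] t 1.45
```

View pics/t2.png

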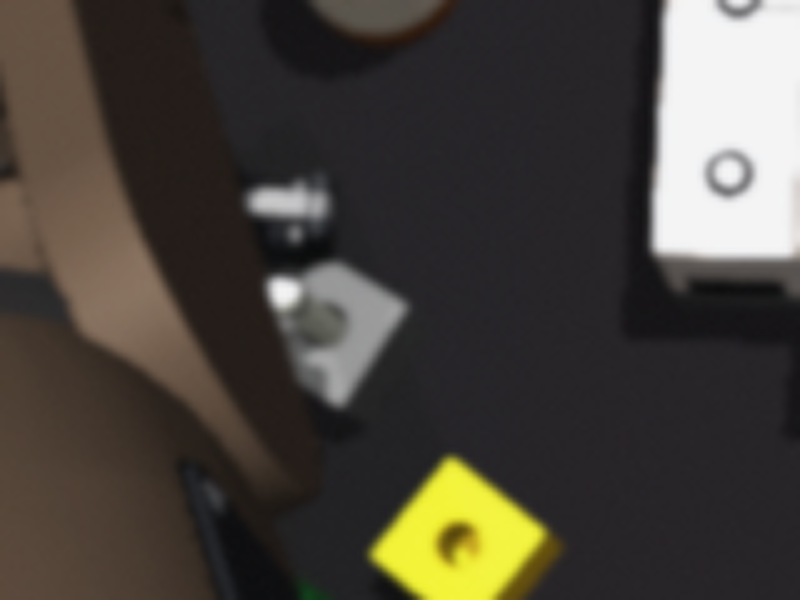

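The crop shows the grey stand holding the white pen at crop (290,300), i.e. top (148,215). The choice is confirmed, and the yellow stand is separate at crop (460,540).

```bash
python3 -m crank '0 -0.1 5 0 0.6; 0 -0.1 9 0 0.6; 0 -0.1 12 0 0.6; 0 -0.1 13.3 0 0.6; 0 -0.1 13.3 0 0.6; 0 -0.1 13.3 0 0.1; 0 -0.1 13.3 0 0.1;0 -0.1 13.3 0 0.1;0 -0.1 13.3 0 0.1;0 -0.1 13.3 0 0.1';  python3 -c "
from h import *
go((.485,.315,.107),1.587)"
python3 -m crank '0 0 0 0 0.1; 0 0 -4 0 0.1; 0 0 -9 0 0.1; 0 0 -14 0 0.1;0 0 -14 0 0.1; 0 0 -14 0 0.1; 0 0 -14 0 0.1';python3 -c "
from h import *
go((.559,.1135,.235),1.587)
crop('scene',(280,180,440,300),5,'s2.png')"
```

```text
clock: 2.75
position: [0.4855, 0.3141, 0.2628]
tool_rot: [-0.009, 1.0, 0.0, 0.001]
ft_force: [-0.8, -0.6, 8.1]
grip_width: 0.0145
finger_force: 58.3
shift [0.07 0.08 0.11] turn 0.001 | grasp [0.4857 0.3142 0.1081] yaw 1.588 z [ 0.0017  0.001  -1.    ] F [-0.8 -0.6  8.1] w 0.0145 ff 58.3 j6 [ 0.52 -1.07] t 2.75
clock: 3.62
position: [0.4847, 0.3136, 0.4005]
tool_rot: [-0.009, 1.0, -0.001, -0.001]
ft_force: [0.4, -0.5, -1.3]
grip_width: 0.0148
finger_force: 58.5
shift [ -7.12 -20.12   1.09] turn 0.001 | grasp [0.4844 0.3135 0.2458] yaw 1.588 z [-0.0018 -0.001  -1.    ] F [ 0.4 -0.5 -1.3] w 0.0148 ff 58.5 j6 [ 0.52 -1.07] t 3.62
```

View pics/s2.png

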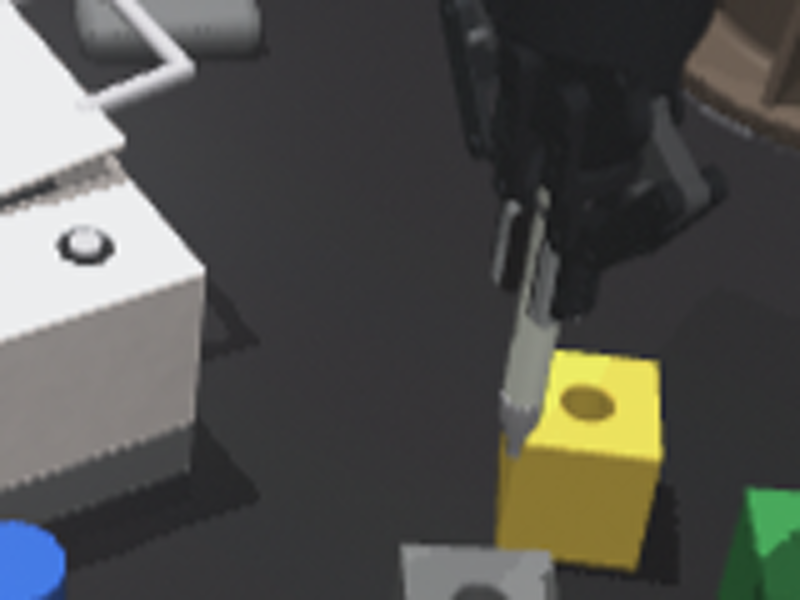

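```bash
python3 -c "
from h import *
g=np.array([.4844,.3135,.2458]);print(project('scene',[g-[0,0,.095],g-[0.01,0,.095],g-[0,.01,.095],g+[0,0,.04],g-[0,0,.04]]))
im=read_camera('top');crop('top',(100,160,260,280),5,'t3.png',im)"
```

```text
[[381.90544846 268.96709825]
 [386.35459496 267.35349737]
 [378.89343139 265.51955152]
 [392.66322372 212.66511307]
 [386.05949866 247.26025121]]
```

View pics/t3.png

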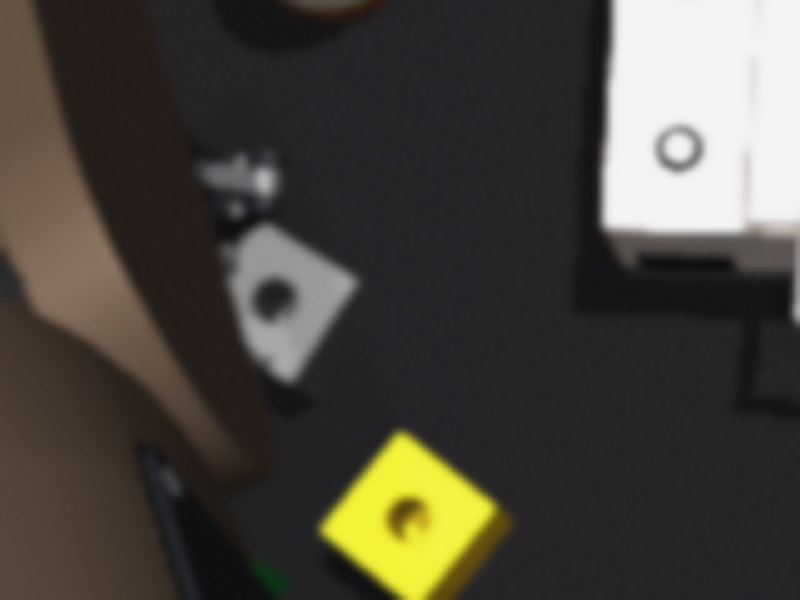

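The scene view shows the pen held upright with its tip at (382,270), within about 1 px of the prediction. The stand's hole is empty.

```bash
python3 -m crank '-1.8 -5 0 0 0.1; -3.6 -10 0 0 0.1; -5.4 -15 0 0 0.1; -7.1 -19 0 0 0.1; -7.1 -20.1 0 0 0.1; -7.1 -20.1 1 0 0.1; -7.1 -20.1 1 0 0.1; -7.1 -20.1 1 0 0.1; -7.1 -20.1 1 0 0.1'; python3 -c "
from h import *
go((.559,.1135,.219),1.587)
im=read_camera('scene');crop('scene',(230,185,350,275),6,'s3.png',im)
g=np.array([.559,.1135,.235]);print(((project('scene',[g-[0,0,.095],[.559,.1135,.124]])-[230,185]+.5)*6-.5))"
```

```text
clock: 4.85
position: [0.5594, 0.1148, 0.3918]
tool_rot: [-0.009, 1.0, 0.0, 0.0]
ft_force: [-0.4, -0.1, -1.0]
grip_width: 0.0144
finger_force: 58.7
shift [ 0.04 -0.13  1.81] turn 0.002 | grasp [0.5594 0.1148 0.2371] yaw 1.589 z [ 2.e-04  0.e+00 -1.e+00] F [-0.4 -0.1 -1. ] w 0.0144 ff 58.7 j6 [ 0.15 -1.44] t 4.85
[[406.2661572  221.0485857 ]
 [404.73084341 255.96032441]]
```

View pics/s3.png

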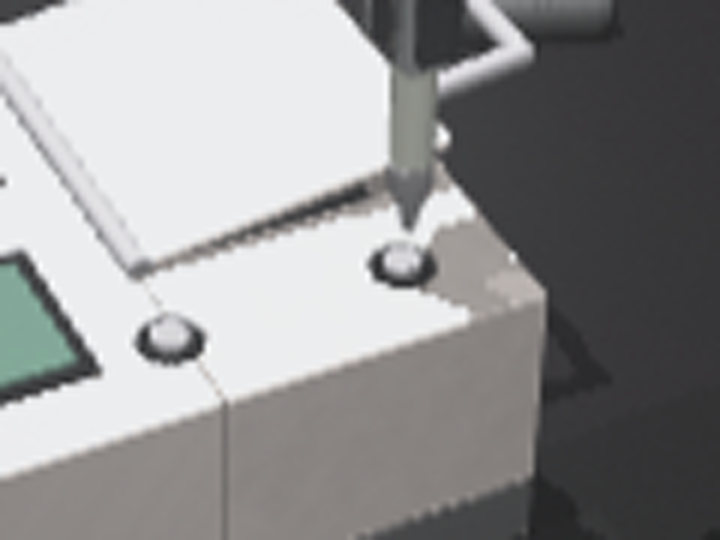

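The pen tip at crop (410,230) is just above the front stud at (403,257), so I descend gently.

```bash
python3 -m crank '0 -0.1 0.6 0 0.1; 0 -0.1 1.2 0 0.1; 0 -0.1 1.5 0 0.1; 0 -0.1 1.7 0 0.1; 0 -0.1 1.7 0 0.1; 0 -0.1 1.7 0 0.1'; python3 -c "
from h import *
go((.559,.1135,.219),1.587)"
```

```text
clock: 5.65
position: [0.5596, 0.1131, 0.3749]
tool_rot: [-0.009, 1.0, 0.0, 0.0]
ft_force: [-0.7, 0.1, 4.4]
grip_width: 0.0147
finger_force: 59.2
shift [0.06 0.04 0.12] turn 0.001 | grasp [0.5596 0.1131 0.2202] yaw 1.588 z [ 3.e-04  0.e+00 -1.e+00] F [-0.7  0.1  4.4] w 0.0147 ff 59.2 j6 [ 0.15 -1.44] t 5.65
```

Contact at about 5 N. Next: lift off, move to the rear stud, descend.

```bash
python3 -m crank '0 0 0.1 0 0.1; 0 0 0.1 0 0.1; 0 0 -0.8 0 0.1; 0 0 -1.6 0 0.1; -4.5 0.1 -1.6 0 0.1; -8.9 0.16 -1.6 0 0.1; -8.9 0.16 -1.6 0 0.1; -8.9 0.16 -1.6 0 0.1'; python3 -c "
from h import *
go((.6482,.1145,.2202),1.587)"
```

```text
clock: 6.65
position: [0.6481, 0.1162, 0.3905]
tool_rot: [-0.009, 1.0, -0.0, -0.001]
ft_force: [-0.6, 0.1, -0.8]
grip_width: 0.0141
finger_force: 58.7
shift [-0.02 -0.17  1.56] turn 0.001 | grasp [0.648  0.1162 0.2358] yaw 1.588 z [-1.e-03 -1.e-04 -1.e+00] F [-0.6  0.1 -0.8] w 0.0141 ff 58.7 j6 [ 0.13 -1.46] t 6.65
```

```bash
python3 -m crank '0 -0.15 0.6 0 0.1; 0 -0.15 1.2 0 0.1; 0 -0.15 1.4 0 0.1; 0 -0.15 1.6 0 0.1; 0 -0.15 1.6 0 0.1; 0 -0.15 1.6 0 0.1'; python3 -c "
from h import *
go((.6482,.1145,.2202),1.587)"
```

```text
clock: 7.4
position: [0.6485, 0.1147, 0.3749]
tool_rot: [-0.009, 1.0, 0.0, 0.0]
ft_force: [-1.5, 0.6, 3.5]
grip_width: 0.0151
finger_force: 59.1
shift [ 0.04 -0.02  0.  ] turn 0.001 | grasp [0.6486 0.1147 0.2202] yaw 1.588 z [ 3.e-04  0.e+00 -1.e+00] F [-1.5  0.6  3.5] w 0.0151 ff 59.1 j6 [ 0.13 -1.46] t 7.4
```

```bash
python3 -m crank '0 0 0.1 0 0.1; 0 0 0.1 0 0.1; 0 0 -1.2 0 0.1; 0 0 -2.6 0 0.1; 5 0 -2.6 0 0.1; 10.4 3 -2.6 0 0.1; 12.3 8 -2.6 0 0.1; 14.2 13 -2.6 0 0.1; 16 18 -2.6 0 0.1; 16.6 19.7 -2.6 0 0.1';python3 -m crank '0 0 0 0 0.1; 0 0 0 0 0.1;0 0 0 0 0.1'; python3 -c "
from h import *
go((.485,.3145,.19),1.587)
g=np.array([.485,.3145,.2458]);print(((project('scene',[g-[0,0,.095]])-[300,190]+.5)*5-.5))
im=read_camera('scene');crop('scene',(300,210,460,330),5,'s4.png',im)"
```

```text
clock: 8.65
position: [0.4781, 0.3113, 0.4016]
tool_rot: [-0.01, 1.0, 0.0, 0.0]
ft_force: [-0.4, -0.2, -0.4]
grip_width: 0.0141
finger_force: 58.7
clock: 9.02
position: [0.4797, 0.3078, 0.4008]
tool_rot: [-0.008, 1.0, -0.0, 0.0]
ft_force: [0.4, -0.3, -0.1]
grip_width: 0.0143
finger_force: 58.7
shift [-0.54  0.66  5.61] turn -0.0 | grasp [0.4797 0.3078 0.2461] yaw 1.587 z [ 0.e+00 -2.e-04 -1.e+00] F [ 0.4 -0.3 -0.1] w 0.0143 ff 58.7 j6 [ 0.52 -1.07] t 9.03
[[411.70416609 399.05928367]]
```

View pics/s4.png

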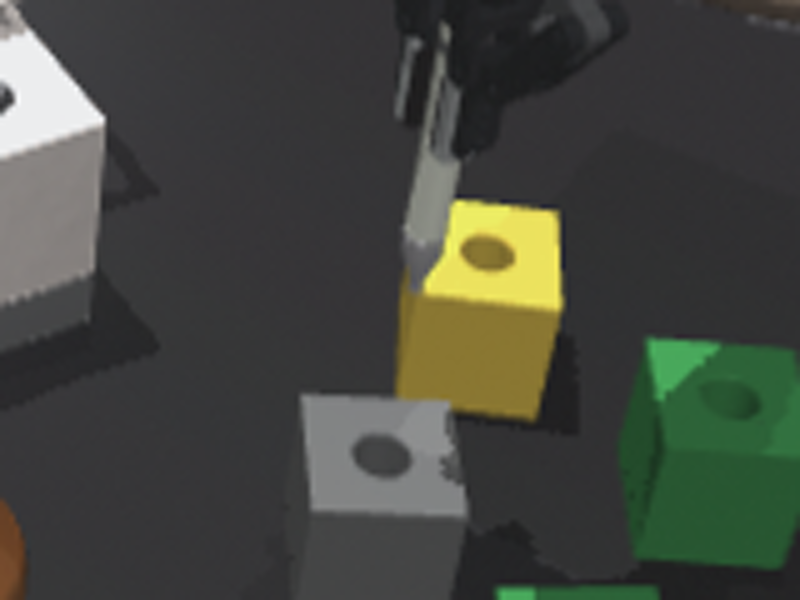

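Pen tip at crop (416,288), as predicted. The grey hole is at (382,457) and clear. Inserting.

```bash
python3 -m crank '-0.55 0.66 0 0 0.1; -0.55 0.66 2 0 0.1; -0.55 0.66 5 0 0.1; -0.55 0.66 6.5 0 0.1; -0.55 0.66 6.5 0 0.1'; python3 -c "
from h import *
go((.485,.3145,.110),1.587)"
```

```text
clock: 9.7
position: [0.4846, 0.3155, 0.3349]
tool_rot: [-0.008, 1.0, -0.0, -0.001]
ft_force: [-0.6, -0.5, -0.6]
grip_width: 0.0146
finger_force: 58.7
shift [-0.08 -0.08  7.02] turn 0.001 | grasp [0.4843 0.3153 0.1802] yaw 1.588 z [-1.5e-03 -9.0e-04 -1.0e+00] F [-0.6 -0.5 -0.6] w 0.0146 ff 58.7 j6 [ 0.52 -1.06] t 9.7
```

```bash
python3 -m crank '0 -0.05 1.5 0 0.1; 0 -0.05 3 0 0.1; 0 -0.05 4.5 0 0.1; 0 -0.05 6 0 0.1; 0 -0.05 6.8 0 0.1; 0 -0.05 7 0 0.1; 0 -0.05 7 0 0.1'; python3 -c "
from h import *
go((.485,.3145,.109),1.587)"
```

```text
clock: 10.58
position: [0.4846, 0.3151, 0.2658]
tool_rot: [-0.009, 1.0, 0.0, 0.0]
ft_force: [1.2, 0.7, -0.6]
grip_width: 0.0147
finger_force: 58.7
shift [-0.03 -0.06  0.21] turn 0.001 | grasp [0.4847 0.3151 0.1111] yaw 1.588 z [ 2.e-04  1.e-04 -1.e+00] F [ 1.2  0.7 -0.6] w 0.0147 ff 58.7 j6 [ 0.52 -1.06] t 10.57
```

```bash
python3 -m crank '0 0 0.2 0 0.1; 0 0 0.2 0 0.5; 0 0 0.2 0 0.5; 0 0 0.2 0 0.5; 0 0 0.2 0 0.5; 0 0 -3 0 0.5; 0 0 -8 0 0.5; 0 0 -13.5 0 0.5; 0 0 -13.5 0 0.5'; python3 -c "
from h import *
go((.477,.0018,.235),.0162)
pt=project('scene',[[.485,.3145,.147]]);print(pt)
crop('scene',(300,210,460,330),5,'s5.png')"
```

```text
clock: 11.7
position: [0.4855, 0.3156, 0.4051]
tool_rot: [-0.009, 1.0, 0.002, 0.003]
ft_force: [-0.2, 0.4, -0.9]
grip_width: 0.0425
finger_force: 0.0
shift [  1.5  -31.42   1.42] turn -1.57 | grasp [0.4865 0.3162 0.2504] yaw 1.588 z [ 0.0063  0.0037 -1.    ] F [-0.2  0.4 -0.9] w 0.0425 ff 0.0 j6 [ 0.52 -1.06] t 11.7
[[381.66410764 270.85476974]]
```

View pics/s5.png

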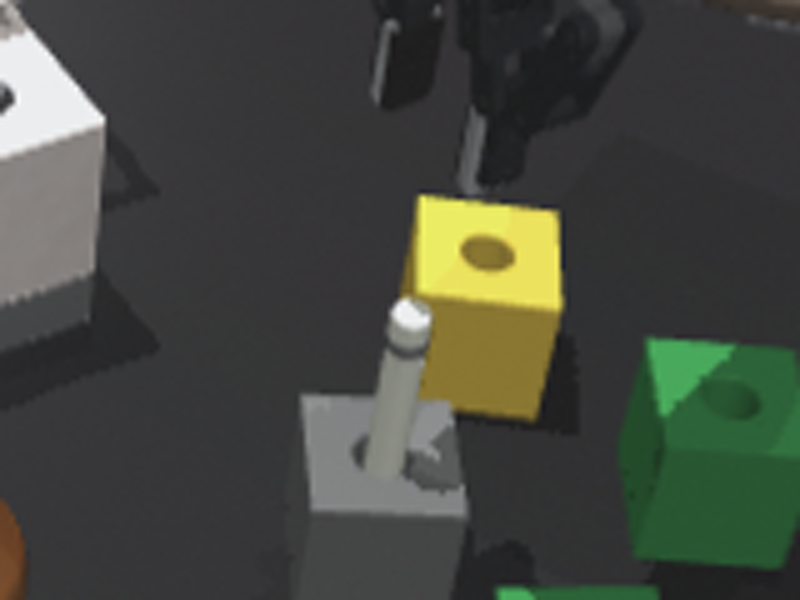

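The pen stands back in the grey stand, its top at crop (410,310) as at the start. Next, the bar.

```bash
python3 -m crank '0 -2 0 0.17 0.35; 0.2 -5 0 0.34 0.35; 0.4 -9 0 0.51 0.35; 0.6 -13 0 0.68 0.35; 0.8 -17 0 0.85 0.35; 1 -21 0 1.02 0.35; 1.2 -25 0 1.19 0.35; 1.3 -28.5 0 1.36 0.35; 1.5 -31.4 0 1.5 0.35; 1.5 -31.4 0.4 1.572 0.35'; python3 -m crank '0 0 0 0 0.35; 0 0 0 0 0.35;0 0 0 0 0.35';python3 -c "
from h import *
go((.477,.0018,.142),.0162)"
```

```text
clock: 13.0
position: [0.4745, -0.0008, 0.3957]
tool_rot: [0.703, 0.711, -0.001, -0.001]
ft_force: [-0.3, 0.8, 0.3]
grip_width: 0.0298
finger_force: 0.0
clock: 13.38
position: [0.4749, 0.0012, 0.3966]
tool_rot: [0.701, 0.713, -0.0, -0.0]
ft_force: [-0.2, 0.4, -0.8]
grip_width: 0.0297
finger_force: 0.0
shift [0.06 0.21 9.99] turn 0.001 | grasp [0.4749 0.0012 0.2419] yaw 0.018 z [-2.e-04  0.e+00 -1.e+00] F [-0.2  0.4 -0.8] w 0.0297 ff 0.0 j6 [-0.06 -0.08] t 13.38
```

```bash
python3 -m crank '0 0.2 2 0 0.35; 0 0.2 5 0 0.35; 0 0.2 7.5 0 0.35; 0 0.2 9 0 0.35; 0 0.2 10.1 0 0.35; 0 0.2 10.1 0 0.35; 0 0.2 10.1 0 0.35'; python3 -c "
from h import *
go((.477,.0018,.142),.0162)
im=read_camera('scene');crop('scene',(240,140,360,230),6,'s6.png',im)"
```

```text
clock: 14.25
position: [0.4772, 0.0009, 0.2963]
tool_rot: [0.701, 0.713, 0.0, 0.0]
ft_force: [-1.3, -0.4, 0.6]
grip_width: 0.0298
finger_force: 0.0
shift [ 0.09 -0.03 -0.04] turn -0.0 | grasp [0.4774 0.0009 0.1416] yaw 0.016 z [ 9.e-04 -0.e+00 -1.e+00] F [-1.3 -0.4  0.6] w 0.0298 ff 0.0 j6 [-0.06 -0.08] t 14.25
```

View pics/s6.png

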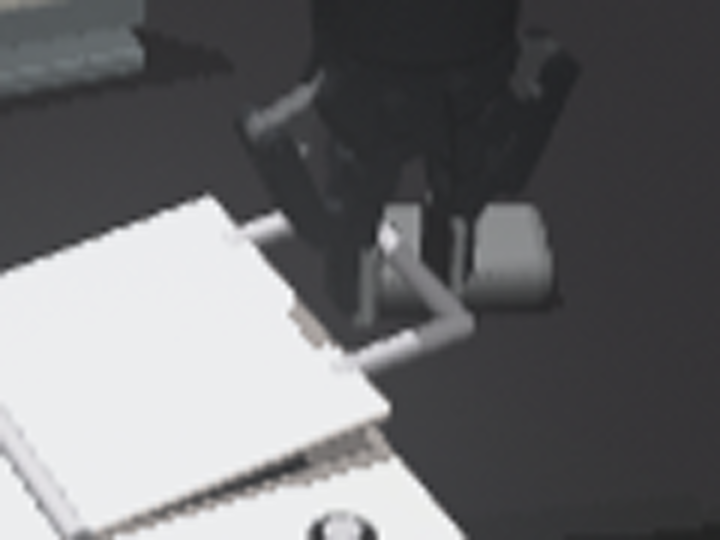

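The bar lies between the open fingers at crop (430,280), and the cover edge is clear behind them. That was my 11th picture, one over the limit of 10. I misjudged the count, so I'll view no more and check by numbers only. Closing on the bar now.

```bash
python3 -m crank '0 0 0 0 0.05; 0 0 0 0 0.05; 0 0 0 0 0.05; 0 0 0 0 0.05; 0 0 0 0 0.05'; python3 -c "
from h import *
go((.477,.0018,.142),.0162)
a0=.125
for a in np.arange(.2,1.801,.1): print(round(a,2),(17*(np.cos(a0)-np.cos(a))).round(2),(-17*(np.sin(a)-np.sin(a0))).round(2))"
```

```text
clock: 14.92
position: [0.4762, 0.0008, 0.2957]
tool_rot: [0.701, 0.713, -0.001, -0.001]
ft_force: [-6.4, -1.0, 1.1]
grip_width: 0.0081
finger_force: 58.4
shift [ 0.1   0.11 -0.1 ] turn -0.0 | grasp [0.4759 0.0008 0.141 ] yaw 0.016 z [-0.0017 -0.     -1.    ] F [-6.4 -1.   1.1] w 0.0081 ff 58.4 j6 [-0.06 -0.08] t 14.93
0.2 0.21 -1.26
0.3 0.63 -2.9
0.4 1.21 -4.5
0.5 1.95 -6.03
0.6 2.84 -7.48
0.7 3.87 -8.83
0.8 5.02 -10.08
0.9 6.3 -11.2
1.0 7.68 -12.19
1.1 9.16 -13.03
1.2 10.71 -13.73
1.3 12.32 -14.26
1.4 13.98 -14.63
1.5 15.66 -14.84
1.6 17.36 -14.87
1.7 19.06 -14.74
1.8 20.73 -14.44
```

```bash
python3 -m crank '-0.0 0.1 -1.2 0 0.05; 0 0.3 -2.1 0 0.05; 0 0.5 -2.9 0 0.05; 0 0.8 -3.7 0 0.05; 0 1.1 -4.5 0 0.05; 0 1.45 -5.3 0 0.05; 0 1.85 -6.0 0 0.05; 0 1.85 -6 0 0.05';python3 -c "
from h import *
go((.477,.0018,.142),.0162)"
```

```text
clock: 15.92
position: [0.4953, 0.0012, 0.3563]
tool_rot: [0.701, 0.713, -0.0, -0.0]
ft_force: [-7.1, -1.8, 4.9]
grip_width: 0.0077
finger_force: 59.0
shift [ 0.09 -1.81  5.97] turn -0.0 | grasp [0.4952 0.0012 0.2016] yaw 0.016 z [-8.e-04 -1.e-04 -1.e+00] F [-7.1 -1.8  4.9] w 0.0077 ff 59.0 j6 [-0.06 -0.07] t 15.93
```

```bash
python3 -m crank '0 0.3 -0.85 0 0.05; 0 0.75 -1.55 0 0.05; 0 1.25 -2.25 0 0.05; 0 1.8 -2.9 0 0.05; 0 2.4 -3.55 0 0.05; 0 2.95 -4.15 0 0.05; 0 3.6 -4.75 0 0.05; 0 4.25 -5.3 0 0.05; 0 4.95 -5.8 0 0.05; 0 5.65 -6.3 0 0.05';python3 -c "
from h import *
go((.477,.0018,.142),.0162)"
```

```text
clock: 17.18
position: [0.5516, 0.002, 0.4193]
tool_rot: [0.701, 0.713, -0.001, -0.001]
ft_force: [-7.4, -3.0, 4.1]
grip_width: 0.008
finger_force: 58.5
shift [ 0.1  -7.4  12.27] turn -0.0 | grasp [0.5513 0.002  0.2646] yaw 0.016 z [-2.e-03 -2.e-04 -1.e+00] F [-7.4 -3.   4.1] w 0.008 ff 58.5 j6 [-0.05 -0.07] t 17.18
```

```bash
python3 -m crank '0 0.5 -0.5 0 0.05; 0 1.2 -0.9 0 0.05; 0 2 -1.25 0 0.05; 0 2.75 -1.6 0 0.05; 0 3.55 -1.9 0 0.05; 0 4.35 -2.15 0 0.05; 0 5.2 -2.35 0 0.05; 0 6 -2.5 0 0.05; 0 6.9 -2.6 0 0.05; 0 7.75 -2.7 0 0.05';python3 -c "
from h import *
go((.477,.0018,.142),.0162)"
```

```text
clock: 18.42
position: [0.63, 0.0032, 0.4474]
tool_rot: [0.701, 0.713, 0.0, 0.001]
ft_force: [-4.9, -3.3, 11.5]
grip_width: 0.0078
finger_force: 61.8
shift [  0.11 -15.35  15.04] turn -0.0 | grasp [0.6302 0.0032 0.2927] yaw 0.016 z [ 1.5e-03 -2.0e-04 -1.0e+00] F [-4.9 -3.3 11.5] w 0.0078 ff 61.8 j6 [-0.04 -0.06] t 18.43
```

```bash
python3 -m crank '0 0.7 -0.25 0 0.05; 0 1.5 -0.27 0 0.05; 0 2.3 -0.22 0 0.05; 0 3.1 -0.12 0 0.05; 0 3.9 0 0 0.05; 0 4.6 0.12 0 0.05; 0 5.2 0.22 0 0.05; 0 5.2 0.22 0 0.05';python3 -c "
from h import *
go((.477,.0018,.142),.0162)"
```

```text
clock: 19.42
position: [0.6824, 0.0041, 0.444]
tool_rot: [0.701, 0.713, 0.001, 0.001]
ft_force: [1.2, -4.9, 3.1]
grip_width: 0.0077
finger_force: 60.9
shift [  0.11 -20.6   14.69] turn -0.0 | grasp [0.6827 0.004  0.2893] yaw 0.016 z [ 1.9e-03 -2.0e-04 -1.0e+00] F [ 1.2 -4.9  3.1] w 0.0077 ff 60.9 j6 [-0.04 -0.05] t 19.43
```

```bash
python3 -m crank '0 0 0 0 0.3; 0 0 0 0 0.3; 0 0 0 0 0.3; 0 0 0 0 0.3; 0 0 -3 0 0.3; 0 0 -7 0 0.3; 0 0 -10 0 0.3; 0 0 -10 0 0.3'; python3 -m crank '0 -3 0 -0.17 0.4; 0 -6 0 -0.34 0.4; 0 -9 0 -0.51 0.4; 0 -10.2 0 -0.68 0.4; 0 -10.2 0 -0.85 0.4; 0 -10.2 0 -1.02 0.4; 0 -10.2 0 -1.19 0.4; 0 -10.2 0 -1.36 0.4; 0 -10.2 0 -1.5 0.4; 0 -10.2 0 -1.57 0.4';python3 -m crank '0 0 0 0 0.4; 0 0 0 0 0.4'; python3 -c "
from h import *
go((.5802,.0038,.25),1.587)
ims={n:read_camera(n) for n in('scene','top')}
for n in ims: cv2.imwrite('pics/o_%s.png'%n,cv2.cvtColor(ims[n],cv2.COLOR_RGB2BGR))
# flap angle: brightness along bar for each hypothesis, scene camera
a=np.array([.6297,.0346,.0162])
for n in ims:
  for th in np.arange(1.5,1.87,.05):
    ys=np.linspace(-.07,.01,40);P=loc(a,np.c_[.0155-.17*np.cos(th)+0*ys,ys,.12+.17*np.sin(th)+0*ys])
    q=project(n,P).round().astype(int);v=[ims[n][y,x].mean() for x,y in q if 0<=x<560 and 0<=y<420]
    print(n,round(th,2),np.round(np.mean(v)))"
```

```text
clock: 20.42
position: [0.6817, 0.0042, 0.5463]
tool_rot: [0.701, 0.713, 0.001, 0.002]
ft_force: [0.2, -0.4, -1.1]
grip_width: 0.0257
finger_force: 0.0
clock: 21.68
position: [0.5792, 0.0025, 0.5425]
tool_rot: [-0.009, 1.0, 0.0, -0.001]
ft_force: [-0.4, -0.4, -0.1]
grip_width: 0.0341
finger_force: 0.0
clock: 21.92
position: [0.5793, 0.0025, 0.543]
tool_rot: [-0.007, 1.0, 0.0, -0.0]
ft_force: [0.8, -0.1, -0.1]
grip_width: 0.0344
finger_force: 0.0
shift [-0.11  0.12 13.83] turn -0.003 | grasp [0.5792 0.0025 0.3883] yaw 1.584 z [-7.e-04  1.e-04 -1.e+00] F [ 0.8 -0.1 -0.1] w 0.0344 ff 0.0 j6 [-0.05 -1.63] t 21.93
scene 1.5 113.0
scene 1.55 113.0
scene 1.6 113.0
scene 1.65 111.0
scene 1.7 109.0
scene 1.75 106.0
scene 1.8 224.0
scene 1.85 91.0
top 1.5 20.0
top 1.55 61.0
top 1.6 46.0
top 1.65 27.0
top 1.7 23.0
top 1.75 23.0
top 1.8 23.0
top 1.85 23.0
```

The cover stays at about 1.8 rad: the bar is found there in the scene image. Next I lower towards the tab, and segment the screen from the saved pictures.

```bash
python3 -m crank '-0.1 0.1 5 0 0.4; -0.1 0.1 10 0 0.4; -0.1 0.1 15 0 0.4; -0.1 0.1 19 0 0.4; -0.1 0.1 20 0 0.4; -0.1 0.1 20 0 0.4;-0.1 0.1 20 0 0.4'; python3 - <<'E'
from h import *
go((.5802,.0038,.102),1.587)
for n,b in (("scene",(198,88,276,165)),("top",(415,180,475,272))):
    im=cv2.imread(f"pics/{n}0.png");g=cv2.cvtColor(im,cv2.COLOR_BGR2GRAY)
    sub=g[b[1]:b[3],b[0]:b[2]]
    print(n);print("\n".join(" ".join("%3d"%v for v in r[::3]) for r in sub[::4]))
E
```

```text
clock: 22.9
position: [0.5811, 0.0035, 0.3452]
tool_rot: [-0.008, 1.0, -0.0, 0.001]
ft_force: [-0.4, 0.0, -0.7]
grip_width: 0.034
finger_force: 0.0
shift [0.15 0.03 8.85] turn -0.001 | grasp [0.5815 0.0035 0.1905] yaw 1.586 z [ 2.6e-03 -1.0e-04 -1.0e+00] F [-0.4  0.  -0.7] w 0.034 ff 0.0 j6 [-0.05 -1.63] t 22.9
scene
 53  54  53  53  53  54  54  54  54  54  54  54  54  54  55  55  54  55  55  55  55  54  54  54  54  45
 54  53  53  54  53  54  54  54  54  54  54  54  55  54  55  55  55  55  55  54  55  55  55  54  55  53
 53  54  54  53  54  54  55  54  55  55  54  55  55  70 124 134 150 179 178 172 160 139  61  55  55  54
 54  54  53  54  52  90 135 151 177 182 175 167 149 126 119 133 127 144 137 137 138  87  57  55  55  55
 54  54  62 154 133 123 122 121 144 139 137 138 138 138 138 138 137 137 138 138 138  88  51  55  55  55
 54  54  59  84 110 138 137 138 138 138 138 138 138 138 138 137 138 138 138 138 138  87  50  55  55  55
 54  54  55  85  99 138 137 138 138 138 137 137 138 138 138 138 138 138 138 138 138  88  58  55  55  55
 54  54  54  85  86 138 138 138 138 138 138 138 138 1
[... 2442 characters left out ...]
 103  91  66  84  84  84  85  84 105 210 223 158  38  39  38
 38  24  23  85 105 104  87  69  84  83  84  85  84  96 214 221 131  38  38  37
 38  24  25  98 107 105  82  73  84  84  84  83  85 113 219 220 121  38  37  38
 36  21  27 103 106 106  77  74  84  85  84  84  84 123 219 216 105  38  38  38
 35  21  30 104 105 105  72  77  84  85  84  85  85 135 218 214  96  38  38  37
 36  21  33 108 106 106  67  80  84  82  77  64  52  98 219 209  88  37  37  38
 36  21  38  94 102 103  60  58  50  45  45  44  47  65 111 128  54  38  37  38
 30  21  21  21  20  21  40  44  44  46  42  74 158 190 110  38  38  38  38  38
 30  21  21  21  21  21  28  36  38  38  38  38  38  39  38  37  38  38  37  38
```

```bash
cat > scr.py <<'E'
from h import *
obs=[]
for n,b,lo,hi in (("scene",(198,88,276,165),131,146),("top",(415,180,475,272),80,91)):
    g=cv2.cvtColor(cv2.imread(f"pics/{n}0.png"),cv2.COLOR_BGR2GRAY)
    m=np.zeros_like(g);m[b[1]:b[3],b[0]:b[2]]=cv2.inRange(g[b[1]:b[3],b[0]:b[2]],lo,hi)
    m=cv2.morphologyEx(m,cv2.MORPH_OPEN,np.ones((5,5),np.uint8))
    c=max(cv2.findContours(m,0,cv2.CHAIN_APPROX_NONE)[0],key=cv2.contourArea);h=cv2.convexHull(c)
    q=min((cv2.approxPolyDP(h,e,True) for e in np.arange(1,8,.25)),key=lambda p:(abs(len(p)-4)))[:,0]
    print(n,q.tolist(),cv2.contourArea(c))
    c0=q.mean(0)
    for p in q:
        if n=="scene": sy,sz=(1 if p[0]<c0[0] else -1),(1 if p[1]<c0[1] else -1)
        else: sy,sz=(1 if p[1]<c0[1] else -1),(1 if p[0]>c0[0]+(0) else -1)
        obs.append((n,sy,sz,p))
def run(obs):
    f=lambda v:np.concatenate([project(n,loc(v[:3],(0,sy*v[3],.1+sz*v[4])))[0]-p for n,sy,sz,p in obs])
    r=least_squares(f,[.52,-.36,-1.57,.07,.055],loss='soft_l1');print(r.x.round(4),r.fun.round(1).tolist())
    return r.x
run(obs);run([o for o in obs if o[0]=="scene"]);run([o for o in obs if o[0]=="top"])
E
python3 scr.py
python3 -m crank '0.1 0 4 0 0.4; 0.1 0 7 0 0.4; 0.1 0 8.2 0 0.4; 0.1 0 8.8 0 0.4; 0.1 0 8.8 0 0.4'; python3 -c "
from h import *
go((.5802,.0038,.102),1.587)"
```

```text
scene [[259, 100], [259, 137], [214, 144], [212, 106]] 1776.5
top [[455, 198], [450, 254], [437, 257], [439, 208]] 812.0
[ 0.4904 -0.396  -1.6897  0.0657  0.0587] [0.1, -0.2, 0.5, -1.1, 2.1, -1.1, 1.4, 0.2, 0.7, -1.7, 1.1, -2.2, -2.9, 0.5, -0.2, -1.0]
[ 0.4943 -0.3941 -1.7058  0.0674  0.0605] [-0.2, -0.1, 0.3, 0.1, 0.4, -0.1, -0.4, 0.1]
[ 0.4878 -0.397  -1.6715  0.0651  0.0505] [-0.7, 0.4, 0.7, -0.8, -0.9, 1.0, 0.8, -0.5]
clock: 23.52
position: [0.5798, 0.0035, 0.2563]
tool_rot: [-0.008, 1.0, -0.0, 0.001]
ft_force: [-0.3, 0.4, 0.7]
grip_width: 0.0339
finger_force: 0.0
shift [-0.02  0.03 -0.04] turn -0.001 | grasp [0.58   0.0035 0.1016] yaw 1.586 z [ 1.1e-03 -1.0e-04 -1.0e+00] F [-0.3  0.4  0.7] w 0.0339 ff 0.0 j6 [-0.05 -1.63] t 23.52
```

```bash
python3 -m crank '0 0 0 0 0.05; 0 0 0 0 0.05; 0 0 0 0 0.05; 0 0 0 0 0.05; 0 0 0 0 0.05'; python3 - <<'E'
from h import *
go((.5802,.0038,.102),1.587)
def plane(n,uv,z):
    c=get_calibration(n);K=np.array([[c["fx"],0,c["cx"]],[0,c["fy"],c["cy"]],[0,0,1]]);T=np.array(c["T"])
    d=cv2.undistortPoints(np.float64(uv).reshape(-1,1,2),K,np.array([c["k1"],0,0,0.])).reshape(-1,2)
    D=np.c_[d,np.ones(len(d))]@T[:3,:3].T;return T[:3,3]+D*((z-T[2,3])/D[:,2])[:,None]
g=cv2.cvtColor(cv2.imread("pics/top0.png"),cv2.COLOR_BGR2GRAY).astype(float)
e=[]
for v in range(194,258):
    r=g[v,458:475];i=np.where((r[:-1]>=130)&(r[1:]<130))[0]
    if len(i): i=i[-1];e.append((458+i+(r[i]-130)/(r[i]-r[i+1]),v))
P=plane("top",e,.17)[:,:2]
vx,vy,x0,y0=cv2.fitLine(np.float32(P),cv2.DIST_HUBER,0,1e-4,1e-4).ravel()
yaw=np.arctan2(vy*np.sign(vx),abs(vx))-np.pi/2  # local y points +x
res=(P-[x0,y0])@[-vy,vx]
print(len(e),"yaw",yaw,"rms",res.std())
nrm=np.array([np.cos(yaw),np.sin(yaw)]) # local +x
# ends of bright band along edge
c1=plane("top",[(462,187.0)],.17);print("line pt on face side:",np.array([x0,y0])-.018*nrm)
rows=g[183:272,459];col=g[:, 463]
print("col462",g[184:196,462].astype(int),"col457",g[254:268,457].astype(int))
for n in [(.4943,-.3941,-1.7058),(.4904,-.396,-1.69)]:
    p=np.array(n[:2]);print("signed dist of face est to line face:",(p-(np.array([x0,y0])-.018*nrm))@nrm, "proj ends", project("top",loc(n,[(.009,.085,.17),(.009,-.085,.17)])).round(1).tolist(),project("scene",loc(n,[(0,.085,.17),(0,-.085,.17)])).round(1).tolist())
E
```

```text
clock: 24.15
position: [0.5798, 0.0034, 0.2565]
tool_rot: [-0.008, 1.0, -0.0, 0.001]
ft_force: [-0.7, -0.9, 6.1]
grip_width: 0.0091
finger_force: 58.7
shift [-0.02  0.04 -0.02] turn -0.001 | grasp [0.58   0.0034 0.1018] yaw 1.586 z [ 1.5e-03 -2.0e-04 -1.0e+00] F [-0.7 -0.9  6.1] w 0.0091 ff 58.7 j6 [-0.05 -1.63] t 24.15
64 yaw -1.66368 rms 0.00014030083934187025
line pt on face side: [ 0.48705366 -0.39785647]
col462 [ 38  39  51 105 172 209 219 221 222 223 224 224] col457 [220 220 219 216 204 168 111  84 101 117 110  87  56  41]
signed dist of face est to line face: -0.004412379993199822 proj ends [[461.6, 186.3], [454.6, 258.4]] [[205.0, 103.8], [264.7, 96.0]]
signed dist of face est to line face: -0.002158844633101923 proj ends [[461.9, 187.8], [456.1, 260.3]] [[206.2, 103.5], [265.6, 95.3]]
```

```bash
python3 -m crank '0 0 -0.4 0 0.05; 0 0 -1.2 0 0.05; 0 0 -2.4 0 0.05; 0 0 -3.6 0 0.05; 0 0 -4.8 0 0.05; 0 0 -6 0 0.05; 0 0 -8 0 0.05; 0 0 -11 0 0.05; 0 0 -14 0 0.05; 0 0 -14 0 0.05';python3 - <<'E'
from h import *
S=[((214,144),1,-1),((212,106),1,1),((259,100),-1,1),((259,137),-1,-1)]
yaw=-1.665
def f(v):
    q=(v[0],v[1],yaw);o=[project("scene",loc(q,(0,sy*v[2],.1+sz*v[3])))[0]-p for p,sy,sz in S]
    e=project("top",loc(q,[(.009,.085,.17),(.009,-.085,.17)]));o+=[e[:,1]-[187.0,259.4]]
    l=project("top",loc(q,[(.018,0,.17)]))[0];o+=[[(l[0]-lp[0])*1.0]]
    return np.concatenate(o)
lp=project("top",[(np.array([.48705,-.39786])+.018*np.array([np.cos(-1.66368),np.sin(-1.66368)])).tolist()+[.17]])[0]
r=least_squares(f,[.49,-.396,.066,.059],loss='soft_l1');print(r.x.round(4),r.fun.round(1))
x,y=r.x[:2];n=np.array([np.cos(yaw),np.sin(yaw)])
t=np.array([x,y])-.08*n;print("plate target",t)
go((*t,.1295),yaw)
E
```

```text
clock: 25.4
position: [0.58, 0.0035, 0.3982]
tool_rot: [-0.008, 1.0, -0.0, 0.002]
ft_force: [-0.1, 0.2, -0.8]
grip_width: 0.009
finger_force: 58.5
[ 0.4928 -0.397   0.0681  0.0605] [ 0.6 -0.2 -0.3  0.  -0.2 -1.1  0.3 -0.9 -0.3 -0.1 -0.5]
plate target [ 0.50028756 -0.31731427]
shift [  8.57 -31.95  11.37] turn 0.109 | grasp [0.5806 0.0035 0.2435] yaw 1.586 z [ 4.2e-03 -2.0e-04 -1.0e+00] F [-0.1  0.2 -0.8] w 0.009 ff 58.5 j6 [-0.05 -1.63] t 25.4
```

```bash
python3 -m crank '0.5 -2 0 0 0.05; 1.5 -5.5 0 0 0.05; 2.5 -9.5 0 0.02 0.05; 3.6 -13.5 0 0.04 0.05; 4.7 -17.5 0 0.06 0.05; 5.8 -21.5 0 0.08 0.05; 6.9 -25.5 1 0.1 0.05; 7.8 -28.8 2 0.109 0.05; 8.4 -31 4 0.109 0.05; 8.6 -31.9 6 0.109 0.05'; python3 -m crank '0 0 1.5 0 0.05;0 0 3 0 0.05;0 0 4.5 0 0.05;0 0 4.5 0 0.05;0 0 4.5 0 0.05;0 0 4.5 0 0.05';python3 -c "
from h import *
go((.5003,-.3173,.1295),-1.665)"
```

```text
clock: 26.65
position: [0.4972, -0.3181, 0.3336]
tool_rot: [0.047, 0.999, 0.0, -0.001]
ft_force: [0.4, -0.0, -1.2]
grip_width: 0.0094
finger_force: 58.5
clock: 27.4
position: [0.4985, -0.3168, 0.2912]
tool_rot: [0.047, 0.999, -0.0, 0.0]
ft_force: [0.4, -0.2, -0.6]
grip_width: 0.0091
finger_force: 58.5
shift [-0.17 -0.02  0.7 ] turn 0.001 | grasp [ 0.4987 -0.3169  0.1365] yaw 1.477 z [ 9.e-04 -6.e-04 -1.e+00] F [ 0.4 -0.2 -0.6] w 0.0091 ff 58.5 j6 [-0.62 -2.09] t 27.4
```

```bash
python3 -m crank '-0.15 0 0.7 0 0.05; -0.15 0 0.7 0 0.05;-0.15 0 0.7 0 0.05;-0.15 0 0.7 0 0.05;-0.15 0 0.7 0 0.05'; python3 - <<'E'
from h import *
go((.5003,-.3173,.1295),-1.665)
im=read_camera("scene");g=cv2.cvtColor(im,cv2.COLOR_RGB2GRAY)
q=(.5003,-.3173,-1.665+np.pi/2)  # plate x axis heading; origin lower edge centre
q=(.5003,-.3173,-1.665-np.pi/2)
print(project("scene",loc(q,[(.025,0,.0575),(-.025,0,.0575),(-.025,0,.1175),(.025,0,.1175),(0,0,.1)])).round(1).tolist())
sub=g[92:168,200:276];print("\n".join(" ".join("%3d"%v for v in r[::2]) for r in sub[::3]))
E
```

```text
clock: 28.02
position: [0.4998, -0.3169, 0.2836]
tool_rot: [0.047, 0.999, -0.0, 0.0]
ft_force: [0.1, 0.2, 0.0]
grip_width: 0.0091
finger_force: 58.5
shift [-0.06 -0.03 -0.06] turn 0.0 | grasp [ 0.4998 -0.3169  0.1289] yaw 1.477 z [ 0.e+00 -1.e-04 -1.e+00] F [0.1 0.2 0. ] w 0.0091 ff 58.5 j6 [-0.62 -2.09] t 28.02
[[253.6, 146.9], [236.5, 150.0], [235.7, 131.2], [253.2, 128.2], [244.7, 135.3]]
 53  54  54  54  54  54  54  54  53  54  54  54  55  54  54  41  37  38  38  39  39  39  39  40  38  38  38  37  47  54  54  55  54  53  54  54  54  54
 54  54  54  53  54  54  54  54  54  54  55  54  55  55  54  54  45  45  37  37  40  39  40  39  38  38 143 161 177 178 174 172  61  54  54  54  54  54
 54  54  54  54  54  54  54  54  54  54  54  54  69  91 146 142 152  43  43  40  35  41  40  39  40  39 107 108 134 121  94  84  56  54  54  54  54  54
 54  54  54  89 141 133 150 161 180 182 182 176 171 160 140 130 123  51  40  46  43  37  42  48  60  43  53 138 138 138 112  84  56  54  54  54  54  54
 54  54  62 159 145 133 124 116 123 117 127 145 153 138 138 139 138  93  37  37  40  36  40  56  
[... 2546 characters left out ...]
  99  89  86  87  90  74  67  67  50  44  45  44  44  44  52  52  52  57  57  56  56  55  56
 58  58  58  58  56  56  77  95 122 120  85 175 222 212  70  52  45  46  46  45  45  53  54  53  58  58  57  58  57  57  58  57  57  57  57  56  56  57
 57  58  59  58  58  58  58 100  98 174 156  58 164 217 168  59  58  59  59  56  56  55  58  58  58  58  58  58  51  50  45  57  58  57  57  57  56  57
 59  58  58  58  58  59  59  73 102 102 175 167  60 102 105  71  59  59  56  56  55  56  56  59  59  59  47  46  46  45  45  57  57  57  58  57  57  57
 59  59  59  59  59  59  60  59 102 102 102 169 159  94 106 100  57  58  57  56  57  56  56  56  55  56  52  43  44  44  44  45  45  50  50  50  45  44
```

```bash
python3 -m crank '0 0 0 0 0.05; 0 0 0 0 0.05; 0 0 0 0 0.05; 0 0 0 0 0.05'; python3 -c "
from h import *
go((.5003,-.3173,.1295),-1.665);print(hand_in())"
```

```text
clock: 28.58
position: [0.4998, -0.3169, 0.2835]
tool_rot: [0.047, 0.999, -0.0, -0.0]
ft_force: [0.2, -1.0, -0.5]
grip_width: 0.0096
finger_force: 58.5
shift [-0.06 -0.03 -0.07] turn 0.0 | grasp [ 0.4997 -0.3169  0.1288] yaw 1.477 z [-0. -0. -1.] F [ 0.2 -1.  -0.5] w 0.0096 ff 58.5 j6 [-0.62 -2.09] t 28.57
the job is handed in; nothing more can be done
None
```

I did the whole task in order and handed it in at 28.6 s: both studs touched, pen back in its stand, cover open at about 1.8 rad, and the plate held upright, centred and square about 80 mm from the screen by my measurements; I viewed 11 pictures, one over the limit of 10.

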